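# Feed the next cell under the test probe

### The arm

A 6-joint arm with a two-finger parallel gripper is mounted at the origin on a cart in front of the work surface, level with it; the furniture and walls round the work are solid. World frame = base frame: x ahead of the robot, y to its left, z up, the work surface at z = 0. Lengths are in m, angles in rad, forces in N, time in s.
With the tool pointing down it reaches from about 0.4 to 0.825 m from the base axis. Payload 7 kg.
Tool frame: the origin (TCP) lies on the centre line of the jaws, within the pads' length; the fingertips stand 22 mm ahead of it and the grasp point (between the pads) lies 3 mm ahead of it (arm.tcp_to_tips is the distance from the TCP to the fingertips, in m); z points along the fingers, y is the line along which they close (so a half turn about z gives the same grasp; the last joint's range is limited). The gripper opens to 88 mm and grips with 3 to 60 N. Pads are 19 mm wide; open, the fingers measure 130 mm over their backs; the gripper's body (78 mm by 193 mm) begins 47 mm behind the grasp point.
Start: joints at [0.288, 0.359, 0.012, 0, -1.224, -0.288], TCP at [0.675, -0, 0.249] pointing down, gripper open.
Joint ranges: [-3.07, 3.07], [-1.43, 2.12], [-1.02, 1.25], [-3.03, 1.67], [-3.05, -0], [-3.03, 3.03]. Speed limits (rad/s): [2.39, 2.39, 3.01, 3.14, 3.14, 3.14].

### API

Orientations are given as [roll, pitch, yaw] about the fixed x, y, z axes, in that order (R = Rz(yaw) Ry(pitch) Rx(roll)).
In Python, from station import arm gives the robot as it stands.
- The arm moves only by the tool jog_arm, never from a script. Its argument "targets" is a list of rows, each an object of numbers: "dx", "dy", "dz": the shift along the tool's x, y, z in mm; "rx", "ry", "rz": the turn, a rotation vector about the tool's x, y, z in rad; "gripper": the closure, from 0 (fully open) to 1 (shut). In form: [{"dx": .., "dy": .., "dz": .., "rx": .., "ry": .., "rz": .., "gripper": ..}, ...]. A call has exactly 8 rows; each row is the pose to reach, as a shift and turn from the pose commanded when the call began, along the tool's axes at that moment; what a row does not reach only later rows make up. A row lasts 1/12 s, in which the tool goes at most 41.7 mm and 7.16 degrees, less where a joint would pass 70% of its speed; a pose out of reach is approached as far as the arm can. A call with a gripper value outside its range is refused whole. The fingers move at their own pace and stop on an object; "force" is the grip in N (left out, the last holds). Time passes only in rows, so rows that repeat a pose let the fingers close, or fill a call up. It gives the time, the measured TCP pose, the force, the opening and the grip force at its end, in the units of the state.
- arm.get_state(): the state, without advancing time (a new reading comes with each control period).
- arm.grab_frame(name): name is "scene" or "side" or "wrist"; returns a dict with "frame" (384x512x3 uint8, red, green, blue), "z_map" (384x512 float32, m along the optical axis (not along the pixel's ray), 0 where there is no reading), "fx", "fy", "cx", "cy" (pixels), "distortion" ([k1, k2, p1, p2, k3] as OpenCV has them; the pictures are not rectified), "view" (4x4, takes a point from world to camera coordinates). Camera axes: x right, y down, z forward; pixel columns grow to the right and rows downward; lengths in m; the calibration is good to about 2 mm. A picture is of the moment at which its call begins.
- arm.job_done(): hands the job in; it is judged then, once.
The state is a dict: "t": time; "q": joint angles; "qd": joint speeds; "joint_efforts": joint torques, N m; "eef_pos": TCP position; "ee_rot": TCP orientation; "force": force on the tool from outside, world axes, zero at the start; "moment": the same for the moment, N m; "width": finger opening in m; "gripper_force": force on a finger pad.
Only numpy, scipy, OpenCV 4.12 (cv2) and the standard library are available. Lean on these libraries where they do the work, as an engineer would, in place of code of your own. Each camera call takes 0.05 s, during which the arm holds its last target. There are 200 camera calls.

### The job

Bring the next cell of the row under the test probe: push the jig's hand wheel round clockwise (seen from above) by its upright handle through exactly one turn, without running past, so that the handle stands over the steel pointer again. Then press the probe's knob fully down onto the cell, hold it there for a moment, and let it spring back up. Do both with the outside of the fingers or the fingertips, without gripping the handle or the knob; do not press the probe before the cell has arrived, and leave the things lying around the jig alone.

Things in the scene. Friction and masses are not known exactly. Their poses are not given: they have to be found in the camera images.
- cell_jig: cell feed jig fixed to the bench, yaw within 0.5 rad: aluminium base 116 (x) x 360 (y) mm. Origin on the bench between wheel and probe; y runs along the slide to the hand wheel, z up. At y=+110 mm a grey gearbox with the wheel on top; at y=-70 mm the test probe on an arm over the row of cells, its post at x=+48 mm. The wheel's handle is the highest part
- feed_wheel (a joint): turn of the hand wheel on its upright axis, rad: 0 at the start, grows clockwise seen from above, 6.283 after one turn. Friction about 0.3 N m (5 N at the handle); it stays where it is left and does not coast. One turn feeds the row of cells 20 mm along jig -y
- wheel_centre (a point): on the wheel's upright axis, at half the height of the handle's grip (166 mm above the bench). The wheel: grey cast metal, rim 140 mm outer diameter, rim and spokes at 106 to 126 mm above the bench, hub up to 137 mm
- feed_handle (a point): centre of the upright black handle on the rim, 62 mm from the wheel's axis, 166 mm above the bench: a round barrel up to 25 mm thick, turning freely on its pin, from 133 to 199 mm above the bench. At the start, and after each full turn, it stands over the small steel pointer on the gearbox (jig -x side of the wheel)
- test_probe (a joint): travel of the spring test probe, m: 0 up, 0.0075 fully down on its stop (about 2 N to start, 5.6 N at the bottom); springs back when let go
- probe_knob (a point): centre of the top face of the probe's round black push knob, 27 mm in diameter, 177 mm above the bench when up, on the probe's upright axis
- probe_point (a point): fixed point on the probe's axis at the height of the cells' top ends (109 mm above the bench), where the probe touches a cell
- next_cell (a point): top centre of the middle one of the five upright cells (18 mm thick, 20 mm apart) in the black holder on the slide: the next cell to be tested. At the start it stands 20 mm from the probe's axis on the wheel's side, the cell before it being under the probe
- loose_cell: loose cylindrical battery cell, 18 dia x 64, lying on the bench in front of the jig; origin at the centre of its underside; leave it where it is
- short_screwdriver: short screwdriver, 19x138x20, lying in front of the wheel end of the jig; origin at the centre of its underside; leave it where it is
- grey_pack: grey tool battery pack, 95x72x143 tall, standing behind the jig; origin at the centre of its underside; leave it where it is
- open_housing: black plastic housing half, 72x151x27, lying behind the wheel end of the jig; origin at the centre of its underside; leave it where it is
- brush: flux brush, 14x145x8, near the bench's front edge; origin at the centre of its underside; leave it where it is
- green_screwdriver: screwdriver with green handle, 19x168x20, to the right; origin at the centre of its underside; leave it where it is
- syringe: paste syringe, 26x116x15, to the right; origin at the centre of its underside; leave it where it is
- screwdriver_0: screwdriver with red handle, 19x148x20, to the left; origin at the centre of its underside; leave it where it is

How it is judged:
On the way, in this order (a step that is already met when the one before it is completed fails the run):
1. the hand wheel has been pushed round one full turn and the next cell stands under the probe (value of joint feed_wheel between 6.04 and 6.53 rad and horizontal distance between next_cell and probe_point below 0.001 m), for 0.2 s.
2. the probe is pressed fully down onto the next cell (value of joint test_probe above 0.0065 m and value of joint feed_wheel between 6.04 and 6.53 rad), for 0.2 s.
At the end, for the whole second after the job is handed in: the wheel stands at one full clockwise turn from its start (within 0.24 rad, about 14 degrees) and at rest, the next cell is within 1 mm of the probe's axis, and the probe is up again (within 1.2 mm) (all of step 1 and value of joint test_probe below 0.0012 m and velocity of joint feed_wheel between -0.05 and 0.05 rad/s); the robot touches nothing.
It fails at once if the wheel is run more than 0.4 rad past the full turn (value of joint feed_wheel above 6.69 rad).
It fails at once if the wheel is turned the wrong way by more than 0.4 rad (value of joint feed_wheel below -0.4 rad).
It fails at once if the probe is pressed (more than 3 mm) before the next cell has arrived under it (value of joint test_probe above 0.003 m and value of joint feed_wheel below 6.04 rad).
It fails at once if the handle or the knob is gripped or forced (more than 35 N between fingers and wheel or probe) (contact force between the fingers and feed_wheel above 35 N or contact force between the fingers and test_probe above 35 N).
It fails at once if a thing lying around the jig is moved more than 20 mm (distance of any of loose_cell, short_screwdriver, grey_pack, open_housing, brush, green_screwdriver, syringe, screwdriver_0 from where it was at the start of the episode above 0.02 m).
It also fails if it takes over 72 s, if anything falls off the work surface, if the arm or the gripper's body presses on something with over 40 N, if the wrist force passes 120 N, or if a joint passes its speed limit or range.

## Working session

There is one attempt and no reset: what is moved stays moved. The work goes in short steps, Python scripts to look and compute and a tool call to move; the robot and the scene stay as the last step left them, time stands still between calls to the robot, and variables do not carry over. Pictures are saved under pics/ and viewed, at most 10 in all, crops included, and the job is handed in when it is done.

Besides the shell and the picture viewer there is one more tool, called by a JSON object that holds its "method" and its "body". jog_arm: Moves the arm, as the interface text tells. Its arguments: {"type":"object","properties":{"targets":{"type":"array","items":{"type":"object","properties":{"dx":{"type":"number"},"dy":{"type":"number"},"dz":{"type":"number"},"rx":{"type":"number"},"ry":{"type":"number"},"rz":{"type":"number"},"gripper":{"type":"number"}}}},"force":{"type":"number"}},"required":["targets"]}

```bash
mkdir -p pics; ls; cat > h.py <<'E'
import numpy as np, cv2
from station import arm
def grab(n): return arm.grab_frame(n)
def cloud(f):
    K=np.array([[f['fx'],0,f['cx']],[0,f['fy'],f['cy']],[0,0,1]],float)
    h,w=f['z_map'].shape
    u,v=np.meshgrid(np.arange(w),np.arange(h))
    p=cv2.undistortPoints(np.stack([u,v],-1).reshape(-1,1,2).astype(np.float64),K,np.array(f['distortion'],float)).reshape(h,w,2)
    z=f['z_map'].astype(float)
    P=np.dstack([p[...,0]*z,p[...,1]*z,z])
    V=np.array(f['view']); 
    W=(P-V[:3,3])@V[:3,:3]
    W[z==0]=np.nan
    return W
def save(f,n): cv2.imwrite('pics/'+n+'.png',f['frame'][...,::-1])
E
python3 - <<'E'
from h import *
s=arm.get_state(); print(s, arm.tcp_to_tips)
fs=[]
for n in('scene','side'):
    f=grab(n); fs.append(f['frame']); W=cloud(f); np.save(n+'.npy',W)
    m=(W[...,2]>0.15)&(W[...,2]<0.21)
    print(n,m.sum())
    lab,l,st,c=cv2.connectedComponentsWithStats(m.astype(np.uint8))
    for i in range(1,lab):
        if st[i,4]>25: 
            p=W[l==i]; print(st[i],np.median(p,0).round(3),p.min(0).round(3),p.max(0).round(3))
    print('cam',(-np.array(f['view'])[:3,:3].T@np.array(f['view'])[:3,3]).round(3))
im=np.vstack(fs); cv2.imwrite('pics/a.png',cv2.resize(im,None,fx=.78,fy=.78,interpolation=cv2.INTER_AREA)[...,::-1])
E
```

```text
pics
{'t': 0.0, 'q': array([ 2.88113409e-01,  3.59362399e-01,  1.10070346e-02, -3.54878492e-04,
       -1.22409149e+00, -2.88112718e-01]), 'qd': array([ 0.00052166, -0.00305153, -0.00072552,  0.0003471 , -0.00054233,
       -0.00153917]), 'joint_efforts': array([-8.00930356e-04, -5.82726967e+01,  2.93058443e+01,  6.99745238e+00,
        6.93249181e-03, -2.06530804e-04]), 'eef_pos': array([ 6.74520918e-01, -2.10145425e-05,  2.47615086e-01]), 'ee_rot': array([ 3.13991536e+00, -1.49178481e-04, -1.57091637e+00]), 'force': array([-0.53311696, -0.55413506,  0.49436192]), 'moment': array([ 0.00383113,  0.0076152 , -0.00900977]), 'gripper_force': 0.0, 'width': 0.08767058125759604} 0.022
scene 7161
[  0  49  78  26 682] [0.942 2.397 0.179] [0.665 2.305 0.15 ] [1.237 2.43  0.21 ]
[66 66 12  8 73] [0.973 1.988 0.166] [0.943 1.938 0.15 ] [1.035 2.044 0.173]
[ 148   69  148   41 1510] [1.218 0.845 0.179] [1.044 0.383 0.15 ] [1.238 1.3   0.21 ]
[ 319  105  193   67 3013] [ 1.174 -0.257  0.185] [ 0.958 -0.596  0.15 ] [1.232 0.248 0.21 ]
[238 172   8  15  92] [0.507 0.141 0.178] [0.498 0.133 0.15 ] 
[... 270 characters left out ...]
 -1.8    0.178] [ 0.571 -1.825  0.15 ] [ 1.058 -1.621  0.21 ]
[441  63  71  21 622] [-0.146 -1.799  0.182] [-0.37  -1.826  0.15 ] [ 0.1   -1.761  0.21 ]
[247  70  17   9  53] [ 1.22  -1.141  0.16 ] [ 1.208 -1.305  0.15 ] [ 1.23  -1.076  0.186]
[   0   89  220  140 3628] [1.217 0.119 0.182] [ 0.965 -0.735  0.15 ] [1.229 0.635 0.21 ]
[272 169   8  10  56] [ 0.535 -0.033  0.17 ] [ 0.524 -0.055  0.15 ] [ 0.55  -0.022  0.181]
[255 192   8  16 105] [0.508 0.157 0.177] [0.499 0.14  0.151] [0.522 0.164 0.2  ]
[403 208   5  17  39] [0.058 0.032 0.163] [0.047 0.005 0.15 ] [0.066 0.051 0.185]
[411 237  55  24 753] [-0.048  0.179  0.185] [-0.115  0.15   0.15 ] [0.026 0.194 0.21 ]
cam [0.027 1.065 0.881]
```

View pics/a.png

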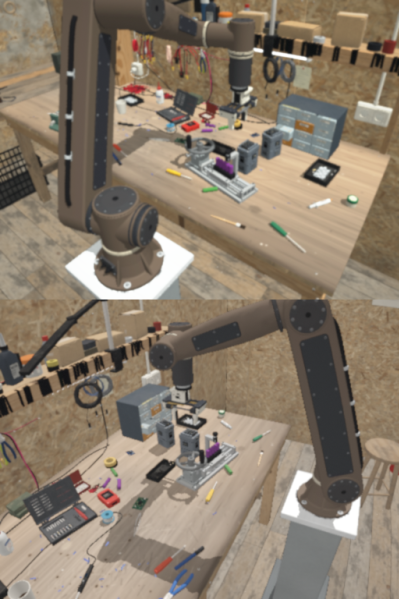

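The picture shows the jig in the middle of the bench. The handle is at about (186,140) and the probe at about (226,160) in the top half. From depth, the handle is near (0.51, 0.15) and the knob near (0.536, -0.043). Next I check the yaw and the wheel centre against the rim.

```bash
python3 - <<'E'
from h import *
from scipy.optimize import least_squares
def circ(p,r,x0):
    return least_squares(lambda c:np.hypot(*(p-c).T)-r,x0,loss='soft_l1',f_scale=.002).x
def get(n,lo,hi,c,rad):
    W=np.load(n+'.npy').reshape(-1,3); 
    with np.errstate(all='ignore'): return W[(W[:,2]>lo)&(W[:,2]<hi)&(np.hypot(W[:,0]-c[0],W[:,1]-c[1])<rad)]
for z in((.14,.195),):
  for n in('scene','side'):
    print(n,'handle',circ(get(n,*z,(.51,.15),.03)[:,:2],.0125,(.512,.149)),'knobtop',get(n,.172,.185,(.535,-.043),.03).mean(0), 'rimtop',len(get(n,.12,.13,(.571,.137),.085)))
A=[]
for n in('scene','side'):
    p=get(n,.119,.131,(.571,.137),.09); q=p[np.hypot(p[:,0]-.571,p[:,1]-.137)>.045]
    s=least_squares(lambda c:np.hypot(*(q[:,:2]-c[:2]).T)-c[2],(.571,.137,.062),loss='soft_l1',f_scale=.003).x
    h=get(n,.133,.140,(.571,.137),.03); print('rim',s,'hub',h.mean(0) if len(h) else None,len(h),'zmax pts', (lambda m:m[:,2].max())(get(n,.1,.23,(.55,.05),.08)))
E
```

```text
scene handle [0.51406404 0.14805008] knobtop [ 0.53607758 -0.04364     0.17627096] rimtop 279
side handle [0.51268851 0.14769307] knobtop [ 0.53574443 -0.03727848  0.1763685 ] rimtop 311
rim [0.56922604 0.13241647 0.06226705] hub [0.57296618 0.13164664 0.1350211 ] 20 zmax pts 0.13736259356368316
rim [0.5694266  0.14045988 0.06235942] hub [0.57088828 0.14040529 0.13527297] 22 zmax pts 0.2297381686655173
```

{"method": "jog_arm", "body": {"targets": [{"dx":-15,"dy":21,"dz":0,"rz":0.03,"gripper":1},{"dx":-33,"dy":47,"rz":0.06,"gripper":1},{"dx":-52,"dy":75,"rz":0.1,"gripper":1},{"dx":-72,"dy":103,"rz":0.14,"gripper":1},{"dx":-91,"dy":131,"rz":0.17,"gripper":1},{"dx":-106,"dy":153,"rz":0.2,"gripper":1},{"dx":-117,"dy":168.5,"rz":0.21,"gripper":1},{"dx":-117,"dy":168.5,"rz":0.21,"gripper":1}]}}

```text
invalid input at $.targets[0]: expected keys dx, dy, dz, rx, ry, rz, gripper
```

{"method": "jog_arm", "body": {"targets": [{"dz":8,"gripper":1},{"dz":20,"gripper":1},{"dz":33,"gripper":1},{"dz":46,"gripper":1},{"dz":58,"gripper":1},{"dz":68,"gripper":1},{"dz":76,"gripper":1},{"dz":77,"gripper":1}]}}

```text
invalid input at $.targets[0]: expected keys dx, dy, dz, rx, ry, rz, gripper
```

```bash
python3 - <<'E'
from h import *
s=arm.get_state(); print(s['q'],s['eef_pos'],s['ee_rot'],s['force'],s['width'],s['t'])
ims=[]
for n in('scene','side'):
    f=grab(n); x,y=(190,150) if n=='scene' else (200,150); ims.append(cv2.resize(f['frame'][y:y+100,x:x+130],None,fx=3,fy=3,interpolation=cv2.INTER_CUBIC))
w=grab('wrist')['frame']
cv2.imwrite('pics/b.png',np.hstack(ims)[...,::-1])
E
```

```text
[ 2.88105984e-01  3.59357014e-01  1.11497949e-02 -3.08030602e-04
 -1.22409688e+00 -2.88107590e-01] [ 6.74596621e-01 -1.99532942e-05  2.47689140e-01] [ 3.14006474e+00 -1.50810372e-04 -1.57090270e+00] [-0.19265239  0.32033371  0.64604454] 0.08776385183221544 0.1
```

View pics/b.png

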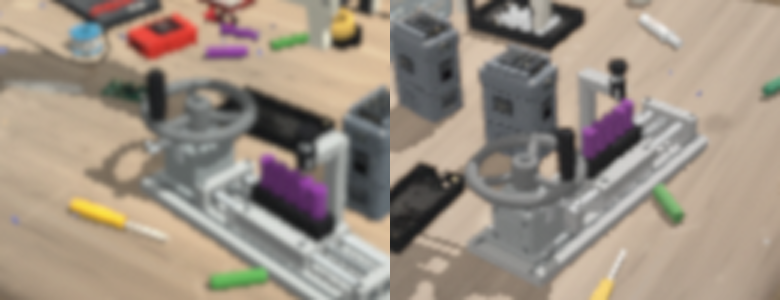

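The moves were refused because every key has to be given. The picture shows the handle at (155,95) left and (567,155) right, and the knob at (305,155) and (617,65), which agrees with the measurements.

{"method": "jog_arm", "body": {"targets": [{"dx":-15,"dy":21,"dz":0,"rx":0,"ry":0,"rz":0.03,"gripper":1},{"dx":-33,"dy":47,"dz":0,"rx":0,"ry":0,"rz":0.06,"gripper":1},{"dx":-52,"dy":75,"dz":0,"rx":0,"ry":0,"rz":0.1,"gripper":1},{"dx":-72,"dy":103,"dz":0,"rx":0,"ry":0,"rz":0.14,"gripper":1},{"dx":-91,"dy":131,"dz":0,"rx":0,"ry":0,"rz":0.17,"gripper":1},{"dx":-106,"dy":153,"dz":0,"rx":0,"ry":0,"rz":0.2,"gripper":1},{"dx":-117,"dy":168.5,"dz":0,"rx":0,"ry":0,"rz":0.21,"gripper":1},{"dx":-117,"dy":168.5,"dz":0,"rx":0,"ry":0,"rz":0.21,"gripper":1}]}}

```text
t: 0.92
eef_pos: [0.5041, 0.1183, 0.2492]
ee_rot: [-3.141, 0.001, -1.779]
force: [0.0, 0.2, 0.8]
width: 0.0401
gripper_force: 0.0
```

{"method": "jog_arm", "body": {"targets": [{"dx":0,"dy":0,"dz":8,"rx":0,"ry":0,"rz":0,"gripper":1},{"dx":0,"dy":0,"dz":20,"rx":0,"ry":0,"rz":0,"gripper":1},{"dx":0,"dy":0,"dz":33,"rx":0,"ry":0,"rz":0,"gripper":1},{"dx":0,"dy":0,"dz":46,"rx":0,"ry":0,"rz":0,"gripper":1},{"dx":0,"dy":0,"dz":58,"rx":0,"ry":0,"rz":0,"gripper":1},{"dx":0,"dy":0,"dz":68,"rx":0,"ry":0,"rz":0,"gripper":1},{"dx":0,"dy":0,"dz":76,"rx":0,"ry":0,"rz":0,"gripper":1},{"dx":0,"dy":0,"dz":77,"rx":0,"ry":0,"rz":0,"gripper":1}]}}

```text
t: 1.58
eef_pos: [0.506, 0.1163, 0.1695]
ee_rot: [3.139, -0.002, -1.782]
force: [-0.0, -0.6, -0.1]
width: 0.0
gripper_force: 0.0
```

```bash
python3 - <<'E'
from h import *
s=arm.get_state(); print(s['q'],s['eef_pos'],s['ee_rot'],s['force'],s['width'],s['t'])
ims=[]
for n in('scene','side'):
    f=grab(n); x,y=(190,150) if n=='scene' else (200,150); ims.append(cv2.resize(f['frame'][y:y+100,x:x+130],None,fx=3,fy=3,interpolation=cv2.INTER_CUBIC))
cv2.imwrite('pics/c.png',np.hstack(ims)[...,::-1])
for a in range(5,45,5):
    t=np.radians(a); d=22; print(round(t,3),[round(v,1) for v in (d*(np.cos(t)-1)-62*np.sin(t), d*np.sin(t)+62*(np.cos(t)-1))])
E
```

```text
[ 6.03997923e-01  1.73277482e-01 -4.37150851e-01 -3.68852561e-04
 -9.63313447e-01 -8.14530805e-01] [0.50600836 0.11625842 0.16954953] [ 3.13935158e+00 -1.93515571e-03 -1.78153803e+00] [-0.04315874 -0.62348177 -0.12167692] 2.633102781798716e-05 1.5833
0.087 [np.float64(-5.5), np.float64(1.7)]
0.175 [np.float64(-11.1), np.float64(2.9)]
0.262 [np.float64(-16.8), np.float64(3.6)]
0.349 [np.float64(-22.5), np.float64(3.8)]
0.436 [np.float64(-28.3), np.float64(3.5)]
0.524 [np.float64(-33.9), np.float64(2.7)]
0.611 [np.float64(-39.5), np.float64(1.4)]
0.698 [np.float64(-45.0), np.float64(-0.4)]
```

View pics/c.png

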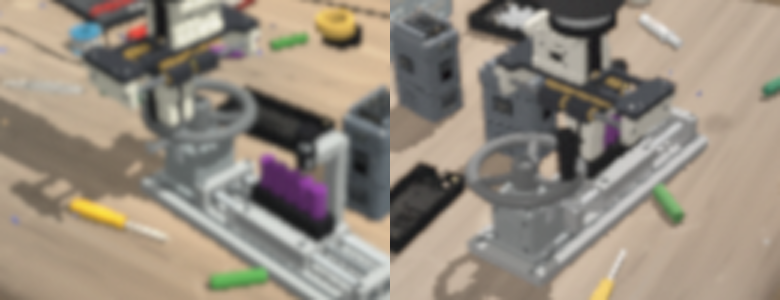

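The fingers are closed and stand beside the handle on its probe side, with tips above the rim. I close the gap slowly, then do the first 40° arc.

{"method": "jog_arm", "body": {"targets": [{"dx":-2,"dy":0,"dz":0,"rx":0,"ry":0,"rz":0,"gripper":1},{"dx":-4,"dy":0,"dz":0,"rx":0,"ry":0,"rz":0,"gripper":1},{"dx":-6,"dy":0,"dz":0,"rx":0,"ry":0,"rz":0,"gripper":1},{"dx":-7,"dy":0,"dz":0,"rx":0,"ry":0,"rz":0,"gripper":1},{"dx":-8,"dy":0,"dz":0,"rx":0,"ry":0,"rz":0,"gripper":1},{"dx":-9,"dy":0,"dz":0,"rx":0,"ry":0,"rz":0,"gripper":1},{"dx":-10,"dy":0,"dz":0,"rx":0,"ry":0,"rz":0,"gripper":1},{"dx":-10,"dy":0,"dz":0,"rx":0,"ry":0,"rz":0,"gripper":1}]}}

```text
t: 2.35
eef_pos: [0.5084, 0.1266, 0.1716]
ee_rot: [3.141, -0.001, -1.781]
force: [-0.1, -1.3, 1.2]
width: 0.0006
gripper_force: 0.5
```

{"method": "jog_arm", "body": {"targets": [{"dx":-5.5,"dy":1.7,"dz":0,"rx":0,"ry":0,"rz":0.087,"gripper":1},{"dx":-11.1,"dy":2.9,"dz":0,"rx":0,"ry":0,"rz":0.175,"gripper":1},{"dx":-16.8,"dy":3.6,"dz":0,"rx":0,"ry":0,"rz":0.262,"gripper":1},{"dx":-22.5,"dy":3.8,"dz":0,"rx":0,"ry":0,"rz":0.349,"gripper":1},{"dx":-28.3,"dy":3.5,"dz":0,"rx":0,"ry":0,"rz":0.436,"gripper":1},{"dx":-33.9,"dy":2.7,"dz":0,"rx":0,"ry":0,"rz":0.524,"gripper":1},{"dx":-39.5,"dy":1.4,"dz":0,"rx":0,"ry":0,"rz":0.611,"gripper":1},{"dx":-45,"dy":-0.4,"dz":0,"rx":0,"ry":0,"rz":0.698,"gripper":1}]}}

```text
t: 3.02
eef_pos: [0.517, 0.17, 0.1714]
ee_rot: [3.141, -0.003, -2.483]
force: [-5.6, -3.2, 4.5]
width: 0.0001
gripper_force: 2.9
```

```bash
cat > st.py <<'E'
from h import *
def rel():
    s=arm.get_state(); p=s['eef_pos'][:2]-np.array([.572,.1355]); y=s['ee_rot'][2]
    x=np.array([np.cos(y),np.sin(y)]); yy=np.array([np.sin(y),-np.cos(y)])
    print('rel tool x,y mm',(p@x*1e3).round(1),(p@yy*1e3).round(1),'q',s['q'].round(2),'pos',s['eef_pos'].round(4),'rot',s['ee_rot'].round(3),'F',s['force'].round(1),'t',s['t'])
def handle():
    C=np.array([.572,.1355])
    for n in('scene','side'):
        f=grab(n); W=cloud(f); d=np.hypot(W[...,0]-C[0],W[...,1]-C[1])
        with np.errstate(all='ignore'): m=(W[...,2]>.14)&(W[...,2]<.197)&(d<.085)&(d>.035)&(f['frame'].max(-1)<70)
        p=W[m]; 
        if len(p): print(n,len(p),np.median(p,0).round(3),'phi',np.degrees(np.arctan2(np.median(p[:,1])-C[1],np.median(p[:,0])-C[0])).round(1))
E
python3 - <<'E'
from st import *
rel(); handle()
E
```

```text
rel tool x,y mm 22.4 60.9 q [ 0.68  0.21 -0.38 -0.   -0.98 -1.59] pos [0.517  0.17   0.1714] rot [ 3.141e+00 -3.000e-03 -2.483e+00] F [-5.6 -3.2  4.5] t 3.0167
scene 1 [0.527 0.177 0.197] phi 137.3
side 22 [0.532 0.194 0.15 ] phi 124.5
```

Pushing works at about 6.5 N, and the handle has moved to about 125°. I go on for two more arcs.

{"method": "jog_arm", "body": {"targets": [{"dx":-5.5,"dy":1.7,"dz":0,"rx":0,"ry":0,"rz":0.087,"gripper":1},{"dx":-11.1,"dy":2.9,"dz":0,"rx":0,"ry":0,"rz":0.175,"gripper":1},{"dx":-16.8,"dy":3.6,"dz":0,"rx":0,"ry":0,"rz":0.262,"gripper":1},{"dx":-22.5,"dy":3.8,"dz":0,"rx":0,"ry":0,"rz":0.349,"gripper":1},{"dx":-28.3,"dy":3.5,"dz":0,"rx":0,"ry":0,"rz":0.436,"gripper":1},{"dx":-33.9,"dy":2.7,"dz":0,"rx":0,"ry":0,"rz":0.524,"gripper":1},{"dx":-39.5,"dy":1.4,"dz":0,"rx":0,"ry":0,"rz":0.611,"gripper":1},{"dx":-45,"dy":-0.4,"dz":0,"rx":0,"ry":0,"rz":0.698,"gripper":1}]}}

```text
t: 3.78
eef_pos: [0.5533, 0.1983, 0.1713]
ee_rot: [3.141, -0.001, 3.105]
force: [-5.6, 1.2, 2.3]
width: 0.0004
gripper_force: 2.8
```

{"method": "jog_arm", "body": {"targets": [{"dx":-5.5,"dy":1.7,"dz":0,"rx":0,"ry":0,"rz":0.087,"gripper":1},{"dx":-11.1,"dy":2.9,"dz":0,"rx":0,"ry":0,"rz":0.175,"gripper":1},{"dx":-16.8,"dy":3.6,"dz":0,"rx":0,"ry":0,"rz":0.262,"gripper":1},{"dx":-22.5,"dy":3.8,"dz":0,"rx":0,"ry":0,"rz":0.349,"gripper":1},{"dx":-28.3,"dy":3.5,"dz":0,"rx":0,"ry":0,"rz":0.436,"gripper":1},{"dx":-33.9,"dy":2.7,"dz":0,"rx":0,"ry":0,"rz":0.524,"gripper":1},{"dx":-39.5,"dy":1.4,"dz":0,"rx":0,"ry":0,"rz":0.611,"gripper":1},{"dx":-45,"dy":-0.4,"dz":0,"rx":0,"ry":0,"rz":0.698,"gripper":1}]}}

```text
t: 4.45
eef_pos: [0.5989, 0.197, 0.1714]
ee_rot: [3.141, -0.001, 2.407]
force: [-3.6, 3.5, 1.4]
width: 0.0003
gripper_force: 2.8
```

```bash
python3 - <<'E'
from st import *
rel(); handle()
E
```

```text
rel tool x,y mm 21.2 63.7 q [ 0.63  0.34 -0.19 -0.   -1.03 -2.93] pos [0.5989 0.197  0.1714] rot [ 3.141e+00 -1.000e-03  2.407e+00] F [-3.6  3.5  1.4] t 4.45
scene 17 [0.61  0.172 0.151] phi 44.2
```

{"method": "jog_arm", "body": {"targets": [{"dx":4,"dy":0,"dz":0,"rx":0,"ry":0,"rz":0,"gripper":1},{"dx":8,"dy":0,"dz":0,"rx":0,"ry":0,"rz":0,"gripper":1},{"dx":12,"dy":0,"dz":0,"rx":0,"ry":0,"rz":0,"gripper":1},{"dx":15,"dy":0,"dz":0,"rx":0,"ry":0,"rz":0,"gripper":1},{"dx":15,"dy":0,"dz":0,"rx":0,"ry":0,"rz":-0.12,"gripper":1},{"dx":15,"dy":0,"dz":0,"rx":0,"ry":0,"rz":-0.24,"gripper":1},{"dx":15,"dy":0,"dz":0,"rx":0,"ry":0,"rz":-0.36,"gripper":1},{"dx":15,"dy":0,"dz":0,"rx":0,"ry":0,"rz":-0.48,"gripper":1}]}}

```text
t: 5.22
eef_pos: [0.5876, 0.2063, 0.1717]
ee_rot: [3.142, 0.0, 2.896]
force: [-0.3, -0.4, 0.1]
width: 0.0003
gripper_force: 0.0
```

{"method": "jog_arm", "body": {"targets": [{"dx":0,"dy":0,"dz":0,"rx":0,"ry":0,"rz":-0.12,"gripper":1},{"dx":0,"dy":0,"dz":0,"rx":0,"ry":0,"rz":-0.24,"gripper":1},{"dx":0,"dy":0,"dz":0,"rx":0,"ry":0,"rz":-0.36,"gripper":1},{"dx":0,"dy":0,"dz":0,"rx":0,"ry":0,"rz":-0.48,"gripper":1},{"dx":0,"dy":0,"dz":0,"rx":0,"ry":0,"rz":-0.6,"gripper":1},{"dx":0,"dy":0,"dz":0,"rx":0,"ry":0,"rz":-0.72,"gripper":1},{"dx":0,"dy":0,"dz":0,"rx":0,"ry":0,"rz":-0.84,"gripper":1},{"dx":0,"dy":0,"dz":0,"rx":0,"ry":0,"rz":-0.96,"gripper":1}]}}

```text
t: 5.88
eef_pos: [0.5875, 0.2063, 0.1717]
ee_rot: [-3.141, 0.0, -2.427]
force: [0.2, -0.4, -0.3]
width: 0.0004
gripper_force: 0.0
```

{"method": "jog_arm", "body": {"targets": [{"dx":0,"dy":0,"dz":0,"rx":0,"ry":0,"rz":-0.12,"gripper":1},{"dx":0,"dy":0,"dz":0,"rx":0,"ry":0,"rz":-0.24,"gripper":1},{"dx":0,"dy":0,"dz":0,"rx":0,"ry":0,"rz":-0.36,"gripper":1},{"dx":0,"dy":0,"dz":0,"rx":0,"ry":0,"rz":-0.48,"gripper":1},{"dx":0,"dy":0,"dz":0,"rx":0,"ry":0,"rz":-0.6,"gripper":1},{"dx":0,"dy":0,"dz":0,"rx":0,"ry":0,"rz":-0.72,"gripper":1},{"dx":0,"dy":0,"dz":0,"rx":0,"ry":0,"rz":-0.84,"gripper":1},{"dx":0,"dy":0,"dz":0,"rx":0,"ry":0,"rz":-0.96,"gripper":1}]}}

```text
t: 6.55
eef_pos: [0.5875, 0.2063, 0.1717]
ee_rot: [-3.141, -0.0, -1.467]
force: [0.0, 0.1, -0.1]
width: 0.0005
gripper_force: 0.0
```

{"method": "jog_arm", "body": {"targets": [{"dx":0,"dy":0,"dz":0,"rx":0,"ry":0,"rz":-0.12,"gripper":1},{"dx":0,"dy":0,"dz":0,"rx":0,"ry":0,"rz":-0.24,"gripper":1},{"dx":0,"dy":0,"dz":0,"rx":0,"ry":0,"rz":-0.36,"gripper":1},{"dx":0,"dy":0,"dz":0,"rx":0,"ry":0,"rz":-0.48,"gripper":1},{"dx":0,"dy":0,"dz":0,"rx":0,"ry":0,"rz":-0.6,"gripper":1},{"dx":0,"dy":0,"dz":0,"rx":0,"ry":0,"rz":-0.7,"gripper":1},{"dx":0,"dy":0,"dz":0,"rx":0,"ry":0,"rz":-0.742,"gripper":1},{"dx":0,"dy":0,"dz":0,"rx":0,"ry":0,"rz":-0.742,"gripper":1}]}}

```text
t: 7.22
eef_pos: [0.5876, 0.2063, 0.1717]
ee_rot: [-3.141, -0.0, -0.73]
force: [0.6, 0.8, 0.9]
width: 0.0008
gripper_force: 0.0
```

```bash
python3 - <<'E'
from st import *
rel(); handle()
E
```

```text
rel tool x,y mm -35.6 -63.2 q [ 0.65  0.33 -0.21  0.   -1.03  0.19] pos [0.5876 0.2063 0.1717] rot [-3.141 -0.    -0.73 ] F [0.6 0.8 0.9] t 7.2167
scene 22 [0.61  0.173 0.152] phi 44.6
```

{"method": "jog_arm", "body": {"targets": [{"dx":3,"dy":0,"dz":0,"rx":0,"ry":0,"rz":0,"gripper":1},{"dx":6,"dy":0,"dz":0,"rx":0,"ry":0,"rz":0,"gripper":1},{"dx":8,"dy":0,"dz":0,"rx":0,"ry":0,"rz":0,"gripper":1},{"dx":10,"dy":0,"dz":0,"rx":0,"ry":0,"rz":0,"gripper":1},{"dx":11,"dy":0,"dz":0,"rx":0,"ry":0,"rz":0,"gripper":1},{"dx":12,"dy":0,"dz":0,"rx":0,"ry":0,"rz":0,"gripper":1},{"dx":13,"dy":0,"dz":0,"rx":0,"ry":0,"rz":0,"gripper":1},{"dx":14,"dy":0,"dz":0,"rx":0,"ry":0,"rz":0,"gripper":1}]}}

```text
t: 7.98
eef_pos: [0.5983, 0.1967, 0.1716]
ee_rot: [-3.142, 0.0, -0.733]
force: [0.6, -0.2, -0.3]
width: 0.0001
gripper_force: 0.0
```

{"method": "jog_arm", "body": {"targets": [{"dx":5.5,"dy":-1.7,"dz":0,"rx":0,"ry":0,"rz":0.087,"gripper":1},{"dx":11.1,"dy":-2.9,"dz":0,"rx":0,"ry":0,"rz":0.175,"gripper":1},{"dx":16.8,"dy":-3.6,"dz":0,"rx":0,"ry":0,"rz":0.262,"gripper":1},{"dx":22.5,"dy":-3.8,"dz":0,"rx":0,"ry":0,"rz":0.349,"gripper":1},{"dx":28.3,"dy":-3.5,"dz":0,"rx":0,"ry":0,"rz":0.436,"gripper":1},{"dx":33.9,"dy":-2.7,"dz":0,"rx":0,"ry":0,"rz":0.524,"gripper":1},{"dx":39.5,"dy":-1.4,"dz":0,"rx":0,"ry":0,"rz":0.611,"gripper":1},{"dx":45,"dy":0.4,"dz":0,"rx":0,"ry":0,"rz":0.698,"gripper":1}]}}

```text
t: 8.65
eef_pos: [0.6319, 0.1677, 0.1717]
ee_rot: [-3.14, 0.002, -1.435]
force: [-1.0, 5.5, -0.4]
width: 0.0004
gripper_force: 2.5
```

{"method": "jog_arm", "body": {"targets": [{"dx":5.5,"dy":-1.7,"dz":0,"rx":0,"ry":0,"rz":0.087,"gripper":1},{"dx":11.1,"dy":-2.9,"dz":0,"rx":0,"ry":0,"rz":0.175,"gripper":1},{"dx":16.8,"dy":-3.6,"dz":0,"rx":0,"ry":0,"rz":0.262,"gripper":1},{"dx":22.5,"dy":-3.8,"dz":0,"rx":0,"ry":0,"rz":0.349,"gripper":1},{"dx":28.3,"dy":-3.5,"dz":0,"rx":0,"ry":0,"rz":0.436,"gripper":1},{"dx":33.9,"dy":-2.7,"dz":0,"rx":0,"ry":0,"rz":0.524,"gripper":1},{"dx":39.5,"dy":-1.4,"dz":0,"rx":0,"ry":0,"rz":0.611,"gripper":1},{"dx":45,"dy":0.4,"dz":0,"rx":0,"ry":0,"rz":0.698,"gripper":1}]}}

```text
t: 9.32
eef_pos: [0.6385, 0.123, 0.1717]
ee_rot: [-3.141, 0.003, -2.133]
force: [3.4, 4.1, -1.2]
width: 0.0007
gripper_force: 2.5
```

```bash
python3 - <<'E'
from st import *
rel(); handle()
E
```

```text
rel tool x,y mm -24.8 -62.9 q [ 0.49  0.37 -0.15 -0.   -1.04 -1.05] pos [0.6385 0.123  0.1717] rot [-3.141e+00  3.000e-03 -2.133e+00] F [ 3.4  4.1 -1.2] t 9.3167
scene 60 [0.619 0.096 0.169] phi -40.6
side 12 [0.616 0.11  0.146] phi -29.6
```

{"method": "jog_arm", "body": {"targets": [{"dx":5.5,"dy":-1.7,"dz":0,"rx":0,"ry":0,"rz":0.087,"gripper":1},{"dx":11.1,"dy":-2.9,"dz":0,"rx":0,"ry":0,"rz":0.175,"gripper":1},{"dx":16.8,"dy":-3.6,"dz":0,"rx":0,"ry":0,"rz":0.262,"gripper":1},{"dx":22.5,"dy":-3.8,"dz":0,"rx":0,"ry":0,"rz":0.349,"gripper":1},{"dx":28.3,"dy":-3.5,"dz":0,"rx":0,"ry":0,"rz":0.436,"gripper":1},{"dx":33.9,"dy":-2.7,"dz":0,"rx":0,"ry":0,"rz":0.524,"gripper":1},{"dx":39.5,"dy":-1.4,"dz":0,"rx":0,"ry":0,"rz":0.611,"gripper":1},{"dx":45,"dy":0.4,"dz":0,"rx":0,"ry":0,"rz":0.698,"gripper":1}]}}

```text
t: 10.08
eef_pos: [0.6144, 0.0844, 0.1718]
ee_rot: [3.141, 0.003, -2.827]
force: [4.5, 2.7, -3.7]
width: 0.0003
gripper_force: 2.6
```

{"method": "jog_arm", "body": {"targets": [{"dx":5.5,"dy":-1.7,"dz":0,"rx":0,"ry":0,"rz":0.087,"gripper":1},{"dx":11.1,"dy":-2.9,"dz":0,"rx":0,"ry":0,"rz":0.175,"gripper":1},{"dx":16.8,"dy":-3.6,"dz":0,"rx":0,"ry":0,"rz":0.262,"gripper":1},{"dx":22.5,"dy":-3.8,"dz":0,"rx":0,"ry":0,"rz":0.349,"gripper":1},{"dx":28.3,"dy":-3.5,"dz":0,"rx":0,"ry":0,"rz":0.436,"gripper":1},{"dx":33.9,"dy":-2.7,"dz":0,"rx":0,"ry":0,"rz":0.524,"gripper":1},{"dx":39.5,"dy":-1.4,"dz":0,"rx":0,"ry":0,"rz":0.611,"gripper":1},{"dx":45,"dy":0.4,"dz":0,"rx":0,"ry":0,"rz":0.698,"gripper":1}]}}

```text
t: 10.75
eef_pos: [0.5712, 0.0703, 0.1718]
ee_rot: [3.141, 0.002, 2.758]
force: [5.4, -1.8, -4.1]
width: 0.0003
gripper_force: 2.8
```

{"method": "jog_arm", "body": {"targets": [{"dx":-4,"dy":0,"dz":0,"rx":0,"ry":0,"rz":0,"gripper":1},{"dx":-8,"dy":0,"dz":0,"rx":0,"ry":0,"rz":0,"gripper":1},{"dx":-12,"dy":0,"dz":0,"rx":0,"ry":0,"rz":0,"gripper":1},{"dx":-15,"dy":0,"dz":0,"rx":0,"ry":0,"rz":0,"gripper":1},{"dx":-15,"dy":0,"dz":0,"rx":0,"ry":0,"rz":-0.12,"gripper":1},{"dx":-15,"dy":0,"dz":0,"rx":0,"ry":0,"rz":-0.24,"gripper":1},{"dx":-15,"dy":0,"dz":0,"rx":0,"ry":0,"rz":-0.36,"gripper":1},{"dx":-15,"dy":0,"dz":0,"rx":0,"ry":0,"rz":-0.48,"gripper":1}]}}

```text
t: 11.42
eef_pos: [0.5845, 0.0644, 0.1713]
ee_rot: [-3.141, -0.001, -3.037]
force: [-0.1, 0.6, 0.6]
width: 0.0007
gripper_force: 0.0
```

{"method": "jog_arm", "body": {"targets": [{"dx":0,"dy":0,"dz":0,"rx":0,"ry":0,"rz":-0.12,"gripper":1},{"dx":0,"dy":0,"dz":0,"rx":0,"ry":0,"rz":-0.24,"gripper":1},{"dx":0,"dy":0,"dz":0,"rx":0,"ry":0,"rz":-0.36,"gripper":1},{"dx":0,"dy":0,"dz":0,"rx":0,"ry":0,"rz":-0.48,"gripper":1},{"dx":0,"dy":0,"dz":0,"rx":0,"ry":0,"rz":-0.6,"gripper":1},{"dx":0,"dy":0,"dz":0,"rx":0,"ry":0,"rz":-0.72,"gripper":1},{"dx":0,"dy":0,"dz":0,"rx":0,"ry":0,"rz":-0.84,"gripper":1},{"dx":0,"dy":0,"dz":0,"rx":0,"ry":0,"rz":-0.96,"gripper":1}]}}

```text
t: 12.08
eef_pos: [0.5845, 0.0644, 0.1713]
ee_rot: [3.141, -0.001, -2.077]
force: [-0.1, -0.4, -0.2]
width: 0.0004
gripper_force: 0.0
```

{"method": "jog_arm", "body": {"targets": [{"dx":0,"dy":0,"dz":0,"rx":0,"ry":0,"rz":-0.12,"gripper":1},{"dx":0,"dy":0,"dz":0,"rx":0,"ry":0,"rz":-0.24,"gripper":1},{"dx":0,"dy":0,"dz":0,"rx":0,"ry":0,"rz":-0.36,"gripper":1},{"dx":0,"dy":0,"dz":0,"rx":0,"ry":0,"rz":-0.48,"gripper":1},{"dx":0,"dy":0,"dz":0,"rx":0,"ry":0,"rz":-0.6,"gripper":1},{"dx":0,"dy":0,"dz":0,"rx":0,"ry":0,"rz":-0.72,"gripper":1},{"dx":0,"dy":0,"dz":0,"rx":0,"ry":0,"rz":-0.84,"gripper":1},{"dx":0,"dy":0,"dz":0,"rx":0,"ry":0,"rz":-0.96,"gripper":1}]}}

```text
t: 12.75
eef_pos: [0.5845, 0.0644, 0.1713]
ee_rot: [3.141, -0.0, -1.117]
force: [0.0, 0.3, -0.4]
width: 0.0007
gripper_force: 0.0
```

{"method": "jog_arm", "body": {"targets": [{"dx":0,"dy":0,"dz":0,"rx":0,"ry":0,"rz":-0.12,"gripper":1},{"dx":0,"dy":0,"dz":0,"rx":0,"ry":0,"rz":-0.24,"gripper":1},{"dx":0,"dy":0,"dz":0,"rx":0,"ry":0,"rz":-0.36,"gripper":1},{"dx":0,"dy":0,"dz":0,"rx":0,"ry":0,"rz":-0.48,"gripper":1},{"dx":0,"dy":0,"dz":0,"rx":0,"ry":0,"rz":-0.6,"gripper":1},{"dx":0,"dy":0,"dz":0,"rx":0,"ry":0,"rz":-0.7,"gripper":1},{"dx":0,"dy":0,"dz":0,"rx":0,"ry":0,"rz":-0.742,"gripper":1},{"dx":0,"dy":0,"dz":0,"rx":0,"ry":0,"rz":-0.742,"gripper":1}]}}

```text
t: 13.42
eef_pos: [0.5845, 0.0644, 0.1713]
ee_rot: [3.141, 0.0, -0.379]
force: [-0.7, -0.0, 0.8]
width: 0.0002
gripper_force: 0.0
```

```bash
python3 - <<'E'
from st import *
rel(); handle()
ims=[]
for n in('scene','side'):
    f=grab(n); x,y=(190,150) if n=='scene' else (200,150); ims.append(cv2.resize(f['frame'][y:y+100,x:x+130],None,fx=3,fy=3,interpolation=cv2.INTER_CUBIC))
cv2.imwrite('pics/d.png',np.hstack(ims)[...,::-1])
E
```

```text
rel tool x,y mm 37.9 61.4 q [ 0.44  0.28 -0.29  0.   -1.    0.75] pos [0.5845 0.0644 0.1713] rot [ 3.141  0.    -0.379] F [-0.7 -0.   0.8] t 13.4167
scene 90 [0.542 0.071 0.171] phi -114.9
side 75 [0.544 0.089 0.168] phi -120.7
```

View pics/d.png

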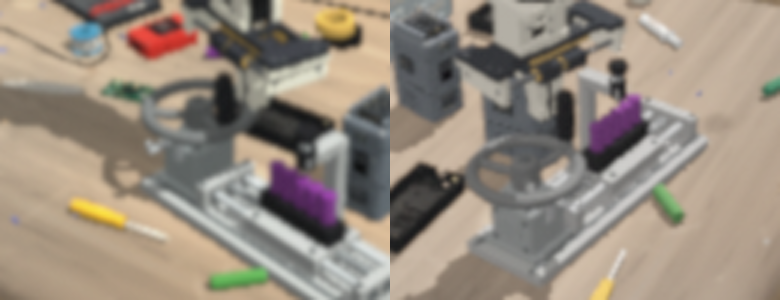

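The handle is at (225,98) left and (567,115) right, about φ = -115° against a target of -192°. The fingers are behind it and clear. I approach and push 40° + 32°.

{"method": "jog_arm", "body": {"targets": [{"dx":-3,"dy":0,"dz":0,"rx":0,"ry":0,"rz":0,"gripper":1},{"dx":-6,"dy":0,"dz":0,"rx":0,"ry":0,"rz":0,"gripper":1},{"dx":-8,"dy":0,"dz":0,"rx":0,"ry":0,"rz":0,"gripper":1},{"dx":-10,"dy":0,"dz":0,"rx":0,"ry":0,"rz":0,"gripper":1},{"dx":-12,"dy":0,"dz":0,"rx":0,"ry":0,"rz":0,"gripper":1},{"dx":-13,"dy":0,"dz":0,"rx":0,"ry":0,"rz":0,"gripper":1},{"dx":-14,"dy":0,"dz":0,"rx":0,"ry":0,"rz":0,"gripper":1},{"dx":-15,"dy":0,"dz":0,"rx":0,"ry":0,"rz":0,"gripper":1}]}}

```text
t: 14.28
eef_pos: [0.5706, 0.0704, 0.1718]
ee_rot: [-3.141, -0.001, -0.383]
force: [3.1, -0.9, -0.7]
width: 0.0004
gripper_force: 1.5
```

{"method": "jog_arm", "body": {"targets": [{"dx":-5.5,"dy":1.7,"dz":0,"rx":0,"ry":0,"rz":0.087,"gripper":1},{"dx":-11.1,"dy":2.9,"dz":0,"rx":0,"ry":0,"rz":0.175,"gripper":1},{"dx":-16.8,"dy":3.6,"dz":0,"rx":0,"ry":0,"rz":0.262,"gripper":1},{"dx":-22.5,"dy":3.8,"dz":0,"rx":0,"ry":0,"rz":0.349,"gripper":1},{"dx":-28.3,"dy":3.5,"dz":0,"rx":0,"ry":0,"rz":0.436,"gripper":1},{"dx":-33.9,"dy":2.7,"dz":0,"rx":0,"ry":0,"rz":0.524,"gripper":1},{"dx":-39.5,"dy":1.4,"dz":0,"rx":0,"ry":0,"rz":0.611,"gripper":1},{"dx":-45,"dy":-0.4,"dz":0,"rx":0,"ry":0,"rz":0.698,"gripper":1}]}}

```text
t: 14.95
eef_pos: [0.5292, 0.087, 0.1719]
ee_rot: [-3.141, -0.001, -1.085]
force: [3.7, -4.4, -1.1]
width: 0.0002
gripper_force: 2.8
```

{"method": "jog_arm", "body": {"targets": [{"dx":-4.4,"dy":1.4,"dz":0,"rx":0,"ry":0,"rz":0.07,"gripper":1},{"dx":-8.8,"dy":2.5,"dz":0,"rx":0,"ry":0,"rz":0.14,"gripper":1},{"dx":-13.4,"dy":3.2,"dz":0,"rx":0,"ry":0,"rz":0.209,"gripper":1},{"dx":-17.9,"dy":3.7,"dz":0,"rx":0,"ry":0,"rz":0.279,"gripper":1},{"dx":-22.5,"dy":3.8,"dz":0,"rx":0,"ry":0,"rz":0.349,"gripper":1},{"dx":-27.1,"dy":3.6,"dz":0,"rx":0,"ry":0,"rz":0.419,"gripper":1},{"dx":-31.7,"dy":3.1,"dz":0,"rx":0,"ry":0,"rz":0.489,"gripper":1},{"dx":-36.2,"dy":2.2,"dz":0,"rx":0,"ry":0,"rz":0.559,"gripper":1}]}}

```text
t: 15.62
eef_pos: [0.5095, 0.1174, 0.1717]
ee_rot: [3.141, -0.002, -1.643]
force: [1.8, -5.9, 0.9]
width: 0.0005
gripper_force: 2.7
```

```bash
python3 - <<'E'
from st import *
rel(); handle()
ims=[]
for n in('scene','side'):
    f=grab(n); x,y=(190,150) if n=='scene' else (200,150); ims.append(cv2.resize(f['frame'][y:y+100,x:x+130],None,fx=3,fy=3,interpolation=cv2.INTER_CUBIC))
cv2.imwrite('pics/e.png',np.hstack(ims)[...,::-1])
E
```

```text
rel tool x,y mm 22.6 61.0 q [ 0.6   0.18 -0.43  0.   -0.97 -0.68] pos [0.5095 0.1174 0.1717] rot [ 3.141e+00 -2.000e-03 -1.643e+00] F [ 1.8 -5.9  0.9] t 15.6167
scene 9 [0.502 0.139 0.151] phi 177.2
side 76 [0.505 0.149 0.172] phi 168.4
```

View pics/e.png

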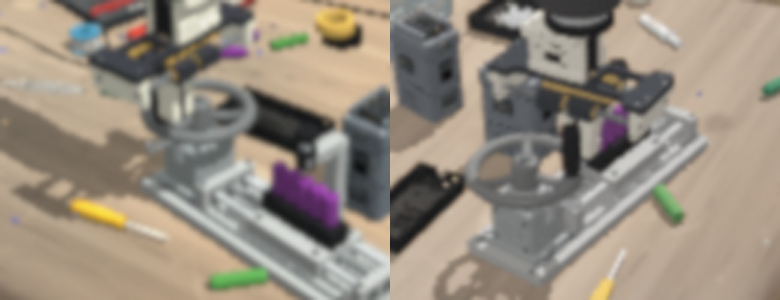

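Against the start picture the handle is at (570,150) instead of (567,155), which is about 8° short and matches the tool yaw. I push the last 8°, back off and rise.

{"method": "jog_arm", "body": {"targets": [{"dx":-2.2,"dy":0.7,"dz":0,"rx":0,"ry":0,"rz":0.035,"gripper":1},{"dx":-4.4,"dy":1.4,"dz":0,"rx":0,"ry":0,"rz":0.07,"gripper":1},{"dx":-6.6,"dy":2,"dz":0,"rx":0,"ry":0,"rz":0.105,"gripper":1},{"dx":-8.8,"dy":2.5,"dz":0,"rx":0,"ry":0,"rz":0.14,"gripper":1},{"dx":-8.8,"dy":2.5,"dz":0,"rx":0,"ry":0,"rz":0.14,"gripper":1},{"dx":-4,"dy":2.5,"dz":0,"rx":0,"ry":0,"rz":0.14,"gripper":1},{"dx":1,"dy":2.5,"dz":0,"rx":0,"ry":0,"rz":0.14,"gripper":1},{"dx":8,"dy":2.5,"dz":0,"rx":0,"ry":0,"rz":0.14,"gripper":1}]}}

```text
t: 16.48
eef_pos: [0.5067, 0.1104, 0.1715]
ee_rot: [-3.142, 0.001, -1.778]
force: [0.0, 0.2, -0.2]
width: 0.0003
gripper_force: 0.0
```

{"method": "jog_arm", "body": {"targets": [{"dx":0,"dy":0,"dz":-6,"rx":0,"ry":0,"rz":0,"gripper":1},{"dx":0,"dy":0,"dz":-16,"rx":0,"ry":0,"rz":0,"gripper":1},{"dx":0,"dy":0,"dz":-28,"rx":0,"ry":0,"rz":0,"gripper":1},{"dx":0,"dy":0,"dz":-40,"rx":0,"ry":0,"rz":0,"gripper":1},{"dx":0,"dy":0,"dz":-52,"rx":0,"ry":0,"rz":0,"gripper":1},{"dx":0,"dy":0,"dz":-62,"rx":0,"ry":0,"rz":0,"gripper":1},{"dx":0,"dy":0,"dz":-70,"rx":0,"ry":0,"rz":0,"gripper":1},{"dx":0,"dy":0,"dz":-70,"rx":0,"ry":0,"rz":0,"gripper":1}]}}

```text
t: 17.15
eef_pos: [0.5075, 0.1109, 0.2438]
ee_rot: [-3.139, 0.002, -1.779]
force: [0.1, -0.4, -0.2]
width: 0.0007
gripper_force: 0.0
```

```bash
python3 - <<'E'
from st import *
rel(); handle()
ims=[]
for n in('scene','side'):
    f=grab(n); W=cloud(f); W0=np.load(n+'.npy')
    for k,w in(('start',W0),('now',W)):
        with np.errstate(all='ignore'): m=(w[...,2]>.15)&(w[...,2]<.205)&(np.hypot(w[...,0]-.51,w[...,1]-.148)<.03); c=(w[...,2]>.16)&(w[...,2]<.185)&(np.hypot(w[...,0]-.536,w[...,1]+.042)<.025)
        print(n,k,w[m].mean(0).round(4),m.sum(),'px',np.argwhere(m).mean(0),'knob',w[c].mean(0).round(4),c.sum())
    x,y=(190,150) if n=='scene' else (200,150); ims.append(cv2.resize(f['frame'][y:y+100,x:x+130],None,fx=3,fy=3,interpolation=cv2.INTER_CUBIC))
cv2.imwrite('pics/f.png',np.hstack(ims)[...,::-1])
E
```

```text
rel tool x,y mm 37.4 58.0 q [ 0.59  0.1  -0.34  0.   -1.13 -0.8 ] pos [0.5075 0.1109 0.2438] rot [-3.139e+00  2.000e-03 -1.779e+00] F [ 0.1 -0.4 -0.2] t 17.15
scene 79 [0.505 0.139 0.169] phi 176.7
side 78 [0.507 0.157 0.173] phi 161.3
scene start [0.5077 0.1413 0.1773] 92 px [179.27173913 241.7173913 ] knob [ 0.5341 -0.0448  0.1733] 49
scene now [0.508  0.1411 0.1766] 96 px [179.42708333 241.82291667] knob [ 0.5339 -0.0449  0.1738] 48
side start [0.509  0.1555 0.1771] 105 px [199.3047619  258.19047619] knob [ 0.5354 -0.0354  0.1729] 42
side now [0.5089 0.1553 0.1774] 104 px [199.20192308 258.24038462] knob [ 0.5365 -0.0297  0.1719] 21
```

View pics/f.png

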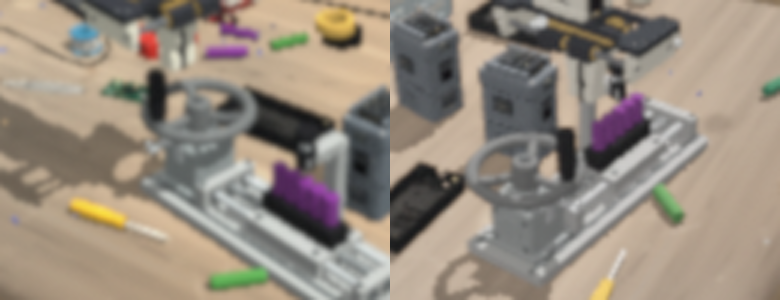

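The handle is back exactly where it started: pixel offset below 0.2, and the cells have shifted one place under the probe at (305,155). Next I move over the knob and descend to just above it.

{"method": "jog_arm", "body": {"targets": [{"dx":15,"dy":-6,"dz":0,"rx":0,"ry":0,"rz":0,"gripper":1},{"dx":40,"dy":-16,"dz":0,"rx":0,"ry":0,"rz":0,"gripper":1},{"dx":68,"dy":-28,"dz":0,"rx":0,"ry":0,"rz":0,"gripper":1},{"dx":95,"dy":-39,"dz":0,"rx":0,"ry":0,"rz":0,"gripper":1},{"dx":120,"dy":-49,"dz":0,"rx":0,"ry":0,"rz":0,"gripper":1},{"dx":137,"dy":-56,"dz":0,"rx":0,"ry":0,"rz":0,"gripper":1},{"dx":143,"dy":-58,"dz":0,"rx":0,"ry":0,"rz":0,"gripper":1},{"dx":143,"dy":-58,"dz":0,"rx":0,"ry":0,"rz":0,"gripper":1}]}}

```text
t: 18.02
eef_pos: [0.5334, -0.0427, 0.2407]
ee_rot: [3.14, -0.001, -1.782]
force: [0.4, -0.2, 0.7]
width: 0.0005
gripper_force: 0.0
```

{"method": "jog_arm", "body": {"targets": [{"dx":0,"dy":0,"dz":6,"rx":0,"ry":0,"rz":0,"gripper":1},{"dx":0,"dy":0,"dz":14,"rx":0,"ry":0,"rz":0,"gripper":1},{"dx":0,"dy":0,"dz":22,"rx":0,"ry":0,"rz":0,"gripper":1},{"dx":0,"dy":0,"dz":29,"rx":0,"ry":0,"rz":0,"gripper":1},{"dx":0,"dy":0,"dz":34,"rx":0,"ry":0,"rz":0,"gripper":1},{"dx":0,"dy":0,"dz":38,"rx":0,"ry":0,"rz":0,"gripper":1},{"dx":0,"dy":0,"dz":40,"rx":0,"ry":0,"rz":0,"gripper":1},{"dx":0,"dy":0,"dz":40,"rx":0,"ry":0,"rz":0,"gripper":1}]}}

```text
t: 18.68
eef_pos: [0.5335, -0.0413, 0.201]
ee_rot: [3.141, -0.0, -1.78]
force: [-0.2, 0.8, 0.1]
width: 0.0007
gripper_force: 0.0
```

```bash
python3 - <<'E'
from st import *
rel()
ims=[]
for n in('scene','side'):
    f=grab(n); x,y=(250,170) if n=='scene' else (230,140); ims.append(cv2.resize(f['frame'][y:y+75,x:x+97],None,fx=4,fy=4,interpolation=cv2.INTER_CUBIC))
cv2.imwrite('pics/g.png',np.hstack(ims)[...,::-1])
E
```

```text
rel tool x,y mm 180.9 1.0 q [ 0.29  0.17 -0.36 -0.   -1.04 -0.5 ] pos [ 0.5335 -0.0413  0.201 ] rot [ 3.141 -0.    -1.78 ] F [-0.2  0.8  0.1] t 18.6833
```

View pics/g.png

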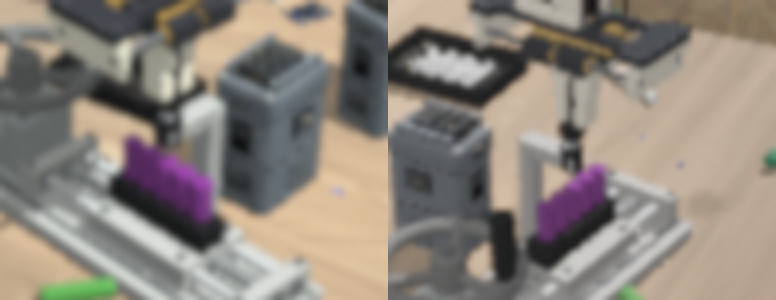

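The tips at (185,110) left and (570,125) right are centred about 2 mm over the knob. I press slowly.

{"method": "jog_arm", "body": {"targets": [{"dx":0,"dy":0,"dz":1.5,"rx":0,"ry":0,"rz":0,"gripper":1},{"dx":0,"dy":0,"dz":3,"rx":0,"ry":0,"rz":0,"gripper":1},{"dx":0,"dy":0,"dz":4.5,"rx":0,"ry":0,"rz":0,"gripper":1},{"dx":0,"dy":0,"dz":6,"rx":0,"ry":0,"rz":0,"gripper":1},{"dx":0,"dy":0,"dz":7,"rx":0,"ry":0,"rz":0,"gripper":1},{"dx":0,"dy":0,"dz":8,"rx":0,"ry":0,"rz":0,"gripper":1},{"dx":0,"dy":0,"dz":8.5,"rx":0,"ry":0,"rz":0,"gripper":1},{"dx":0,"dy":0,"dz":8.5,"rx":0,"ry":0,"rz":0,"gripper":1}]}}

```text
t: 19.45
eef_pos: [0.534, -0.0414, 0.1933]
ee_rot: [-3.141, 0.0, -1.78]
force: [0.4, 0.2, 3.8]
width: 0.0002
gripper_force: 2.3
```

{"method": "jog_arm", "body": {"targets": [{"dx":0,"dy":0,"dz":0.5,"rx":0,"ry":0,"rz":0,"gripper":1},{"dx":0,"dy":0,"dz":1,"rx":0,"ry":0,"rz":0,"gripper":1},{"dx":0,"dy":0,"dz":1.5,"rx":0,"ry":0,"rz":0,"gripper":1},{"dx":0,"dy":0,"dz":2,"rx":0,"ry":0,"rz":0,"gripper":1},{"dx":0,"dy":0,"dz":2,"rx":0,"ry":0,"rz":0,"gripper":1},{"dx":0,"dy":0,"dz":2,"rx":0,"ry":0,"rz":0,"gripper":1},{"dx":0,"dy":0,"dz":2,"rx":0,"ry":0,"rz":0,"gripper":1},{"dx":0,"dy":0,"dz":2,"rx":0,"ry":0,"rz":0,"gripper":1}]}}

```text
t: 20.12
eef_pos: [0.534, -0.0414, 0.1918]
ee_rot: [-3.141, 0.0, -1.78]
force: [-0.7, 0.9, 8.6]
width: 0.0003
gripper_force: 4.4
```

{"method": "jog_arm", "body": {"targets": [{"dx":0,"dy":0,"dz":0.3,"rx":0,"ry":0,"rz":0,"gripper":1},{"dx":0,"dy":0,"dz":0.6,"rx":0,"ry":0,"rz":0,"gripper":1},{"dx":0,"dy":0,"dz":0.8,"rx":0,"ry":0,"rz":0,"gripper":1},{"dx":0,"dy":0,"dz":0.8,"rx":0,"ry":0,"rz":0,"gripper":1},{"dx":0,"dy":0,"dz":0.8,"rx":0,"ry":0,"rz":0,"gripper":1},{"dx":0,"dy":0,"dz":0.8,"rx":0,"ry":0,"rz":0,"gripper":1},{"dx":0,"dy":0,"dz":0.8,"rx":0,"ry":0,"rz":0,"gripper":1},{"dx":0,"dy":0,"dz":0.8,"rx":0,"ry":0,"rz":0,"gripper":1}]}}

```text
t: 20.78
eef_pos: [0.5341, -0.0415, 0.1917]
ee_rot: [-3.14, 0.0, -1.779]
force: [-3.5, 2.2, 13.5]
width: 0.0005
gripper_force: 7.1
```

The probe is on its stop: force rose to 13.5 N with no further travel. I release and rise.

{"method": "jog_arm", "body": {"targets": [{"dx":0,"dy":0,"dz":-3,"rx":0,"ry":0,"rz":0,"gripper":1},{"dx":0,"dy":0,"dz":-7,"rx":0,"ry":0,"rz":0,"gripper":1},{"dx":0,"dy":0,"dz":-12,"rx":0,"ry":0,"rz":0,"gripper":1},{"dx":0,"dy":0,"dz":-20,"rx":0,"ry":0,"rz":0,"gripper":1},{"dx":0,"dy":0,"dz":-32,"rx":0,"ry":0,"rz":0,"gripper":1},{"dx":0,"dy":0,"dz":-44,"rx":0,"ry":0,"rz":0,"gripper":1},{"dx":0,"dy":0,"dz":-55,"rx":0,"ry":0,"rz":0,"gripper":1},{"dx":0,"dy":0,"dz":-60,"rx":0,"ry":0,"rz":0,"gripper":1}]}}

```text
t: 21.45
eef_pos: [0.534, -0.0414, 0.2518]
ee_rot: [-3.141, 0.0, -1.78]
force: [0.2, 0.1, 0.3]
width: 0.0001
gripper_force: 0.0
```

{"method": "jog_arm", "body": {"targets": [{"dx":0,"dy":0,"dz":-10,"rx":0,"ry":0,"rz":0,"gripper":1},{"dx":0,"dy":0,"dz":-20,"rx":0,"ry":0,"rz":0,"gripper":1},{"dx":0,"dy":0,"dz":-26,"rx":0,"ry":0,"rz":0,"gripper":1},{"dx":0,"dy":0,"dz":-30,"rx":0,"ry":0,"rz":0,"gripper":1},{"dx":0,"dy":0,"dz":-30,"rx":0,"ry":0,"rz":0,"gripper":1},{"dx":0,"dy":0,"dz":-30,"rx":0,"ry":0,"rz":0,"gripper":1},{"dx":0,"dy":0,"dz":-30,"rx":0,"ry":0,"rz":0,"gripper":1},{"dx":0,"dy":0,"dz":-30,"rx":0,"ry":0,"rz":0,"gripper":1}]}}

```text
t: 22.12
eef_pos: [0.5334, -0.0414, 0.2797]
ee_rot: [3.141, -0.0, -1.78]
force: [-1.0, -0.2, 0.2]
width: 0.0005
gripper_force: 0.0
```

```bash
python3 - <<'E'
from st import *
f=grab('scene'); w=cloud(f)
with np.errstate(all='ignore'): m=(w[...,2]>.15)&(w[...,2]<.205)&(np.hypot(w[...,0]-.51,w[...,1]-.148)<.03); c=(w[...,2]>.16)&(w[...,2]<.185)&(np.hypot(w[...,0]-.536,w[...,1]+.042)<.025)
print(w[m].mean(0),w[c].mean(0),w[c].max(0),c.sum())
print(arm.job_done())
E
```

```text
[0.5081652  0.1411791  0.17682148] [ 0.53368222 -0.04505377  0.17397733] [ 0.5494873  -0.03219557  0.18039051] 48
the job is handed in; nothing more can be done
None
```

I handed the job in at about 22 s: the wheel went one full clockwise turn and its handle measures back at its start position, the probe was pressed onto its stop, held and sprang back up, and the arm is clear; no verdict was returned.

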